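# Set and lock the bone measuring board

### The arm

A 7-joint arm with a two-finger parallel gripper is mounted at the origin on the work surface. World frame = base frame: x ahead of the robot, y to its left, z up, the work surface at z = 0. Lengths are in mm, angles in rad, forces in N, time in s.
With the tool pointing down it reaches from about 350 to 900 mm from the base axis. Payload 19.9 kg.
Tool frame: the origin (TCP) lies on the centre line of the jaws, within the pads' length; the fingertips stand 19 mm ahead of it and the grasp point (between the pads) is the TCP (env.tips_ahead is the distance from the TCP to the fingertips, in mm); x points along the fingers, z is the direction in which the jaws open and shut, and the axes are right-handed (so a half turn about x gives the same grasp; the last joint's range is limited). The gripper opens to 85 mm and grips with 20 to 120 N. Pads are 22 mm wide; open, the fingers measure 114 mm over their backs; the gripper's body (76 mm by 85 mm) begins 54 mm behind the grasp point. The pads swing forward as they close: fully open they stand 13 mm farther back than shut.
Start: joints at [-1.266, 0.417, -0.01, 1.614, 0.005, 1.111, -0.053], TCP at [212.42, 587.776, 250.26] pointing down, gripper open.
Joint ranges: [-2.81, 2.81], [-0.39, 2.02], [-1.27, 1.25], [0.06, 2.57], [-1.19, 4.33], [0.19, 2], [-2.82, 2.82]. Speed limits (rad/s): [1.89, 1.89, 2.39, 2.39, 3.01, 3.01, 3.01].

### API

Orientations are given as a rotation vector (axis times angle).
In Python, from cell import env gives the robot as it stands. The module is installed in compiled form; this text tells all that it offers.
- The arm moves only by the tool move_arm, never from a script. Its argument "increments" is a list of rows, each a list of 5 numbers: the opening, from 0 (shut) to 1 (fully open), then the shift along the tool's x, y, z in mm, then the turn about the tool's x in rad. In form: [[fingers, x, y, z, yaw], ...]. A call has 1 to 12 rows; each row is the pose to reach, as a shift and turn from the pose commanded when the call began, along the tool's axes at that moment; what a row does not reach only later rows make up. A row lasts 1/10 s, in which the tool goes at most 50 mm and 8.59 degrees, less where a joint would pass 70% of its speed; a pose out of reach is approached as far as the arm can. A call with a gripper value outside its range is refused whole. The fingers move at their own pace and stop on an object; "grip_force" is the grip in N (left out, the last holds). Time passes only in rows, so rows that repeat a pose let the fingers close. It gives the time, the measured TCP pose, the force and the opening at its end, in the units of the state.
- env.get_obs(): the state, without advancing time (a new reading comes with each control period).
- env.get_image(name): name is "scene" or "top" or "wrist"; returns the picture (384x512x3 uint8, blue, green, red); there is no depth.
- env.get_calibration(name): a dict with "fovy" (degrees; the focal length in pixels is half the picture's height over the tangent of half this angle, whatever the lens; pixels are square), "cx", "cy" (the principal point, pixels), "R" (3x3) and "t" (3): a world point X has camera coordinates R X + t. Camera axes: x right, y down, z forward; pixel columns grow to the right and rows downward; lengths in mm; the calibration is good to about 2 mm. A picture is of the moment at which its call begins: read the wrist's pose just before it. get_calibration takes no time and is no camera call; for the wrist camera it gives the pose at the moment of the call.
- env.hand_in(): hands the job in, once; it reports no verdict.
The state is a dict: "clock": time; "joint_positions": joint angles; "dq": joint speeds; "joint_torque": joint torques, N m; "eef_pos": TCP position; "orientation": TCP orientation; "force": force on the tool from outside, world axes, zero at the start; "wrist_torque": the same for the moment, N m; "gripper_width": finger opening in mm.
Only numpy, scipy, OpenCV 4.12 (cv2) and the standard library are available. Lean on these libraries where they do the work, as an engineer would, in place of code of your own. Each camera call takes 0.05 s, during which the arm holds its last target. There are 200 camera calls.

### The job

On the measuring board, slide the bar towards the head block so that its jaw pushes the loose bone rod fully home, with no gap at either end of the bone. Then push the thumb wedge in along its ramp, under the bridge, until it jams the bar fast and stays jammed by itself. Be gentle: do not squeeze the bone hard, do not force the wedge beyond a firm thumb push, and leave the other things on the table where they are.

Things in the scene. Friction and masses are not known exactly. Their poses are not given: they have to be found in the camera images.
- board: Measuring board, fixed: white slab 160 mm (its x) by 440 mm (its y, from -275 to +165), 18 mm thick. Origin on the table under the bar's line. The bar lies along y at x = 0; the head block is at the +y end, the bridge and wedge near the -y end.
- head_face (a point): Point on the face of the pale wood head block that the bone must meet, at board (0, 150, 36) mm. The block is 120 mm wide, 16 mm thick, its top 80 mm above the table. In front of it (y 25 to 150) a white foam cradle, pad top at 24 mm, with two walls 31 mm apart and 10 mm high, carries the bone.
- bridge_top (a point): Top of the aluminium bridge at its middle, board (0, -210, 57) mm. The bridge is 60 mm in x, 50 mm in y, highest point 61 mm above the table, on four corner posts; the bar passes under it along y, the wedge under it along x, on top of the bar.
- bar (a joint): How far the bar has slid towards the head block (board +y), in m: 0 = fully back, 0.112 = end. Steel bar 30 mm wide, 250 mm long, top 32 mm above the table. It stays where it is left; sliding it takes 2 to 3 N. Jaw to head block is 235 mm minus this value, so with the 140 mm bone home it reads 0.095.
- jaw_face (a point): Middle of the jaw's front face. The jaw is a pale wood plate on the bar's front end, 60 mm wide (x), 12 mm thick (y, lying behind this point), from the bar to 68 mm above the table; the point is 36 mm above the table.
- post_top (a point): Top centre of the wooden grip post on the bar: upright cylinder 18 mm in diameter, from the bar's top (32 mm) to 78 mm above the table, 42 mm behind the jaw's face. Push it from its -y side or pinch it from above.
- wedge (a joint): How far the wedge is pushed in along its ramp, in m (0 out, 0.080 end), along board +x, sinking 8 degrees, captive under the bridge. It slides freely (about 2 N) until it meets the bar: where, differs each time, from 0.021 to 0.061, and cannot be seen. Then the push rises by 1.5 to 2.5 N per mm; a standing push of 12 to 15 N jams it well, over 17 N is forcing it. It grips by itself when let go.
- thumb_top (a point): Top centre of the wedge's thumb block, the upright wooden block at the wedge's outer (-x) end: 16 mm (x) by 26 mm (y) by 50 mm high, its top about 88 mm above the table when the wedge is out, some 3 to 9 mm lower when jammed. Push its -x face. With the wedge fully out it is centred 113 mm to the -x side of the bar's line, at board y = -210 mm.
- bone: Loose worked-bone rod, 25 mm in diameter, 140 mm long, about 110 g, lying along the board's y in the cradle. Origin under its middle. It slides easily in the cradle (about 1 N); once it is home the push on the bar rises sharply.
- bone_far_end (a point): Centre of the bone's end that faces the head block.
- bone_near_end (a point): Centre of the bone's end that faces the jaw.
- marker: Bystander: black marker pen, 16 mm thick, 146 mm long, lying along its x.
- tweezers: Bystander: steel tweezers, 120 mm long, lying along their x.
- spray_bottle: Bystander: clear bottle 66 mm in diameter, 160 mm tall.
- jar: Bystander: glass jar 56 mm in diameter, 70 mm tall.
- find_tray: Bystander: white open tray 200 by 140 by 35 mm holding a bone stub.
- foam_block: Bystander: white foam block 100 by 60 by 35 mm.

How it is judged:
By the outcome, as a careful person would: the job done as asked, in the order asked, and still so for the second after the job is handed in, with the robot touching nothing.
It also fails if it takes over 58 s, if anything falls off the work surface, if the arm or the gripper's body presses on something with over 40 N, if the wrist force passes 120 N, or if a joint passes its speed limit or range.

## Working session

There is one attempt and no reset: what is moved stays moved. The work goes in short steps, Python scripts to look and compute and a tool call to move; the robot and the scene stay as the last step left them, time stands still between calls to the robot, and variables do not carry over. Pictures are saved under pics/ and viewed, about 8 in all and at most 12, crops included, and the job is handed in when it is done.

Besides the shell and the picture viewer there is one more tool, called after "Call:" as a command line: name --pt "numbers of a row" for each row, then --argument value for the rest. move_arm: Moves the arm, as the interface text tells. Its arguments: {"type":"object","properties":{"increments":{"type":"array"},"grip_force":{"type":"number"}},"required":["increments"]}

```bash
mkdir -p pics
python3 - <<'E'
from cell import env
import cv2,numpy as np
o=env.get_obs();print({k:np.round(v,3).tolist() for k,v in o.items()})
for n in("scene","top"):
    c=env.get_calibration(n);print(n,{k:np.round(v,4).tolist() for k,v in c.items()})
    cv2.imwrite(f"pics/{n}0.png",cv2.resize(env.get_image(n),(768,576),interpolation=cv2.INTER_CUBIC))
E
```

```text
{'clock': 0.0, 'joint_positions': [-1.265, 0.418, -0.01, 1.614, 0.005, 1.111, -0.053], 'dq': [0.0, 0.0, 0.001, -0.002, 0.001, -0.002, -0.001], 'joint_torque': [0.002, -86.447, 0.68, -43.488, 0.019, 0.008, 0.0], 'eef_pos': [212.292, 587.49, 249.656], 'orientation': [-0.951, 1.355, 0.95], 'force': [-0.431, -0.258, -0.2], 'wrist_torque': [0.008, -0.007, 0.028], 'gripper_width': 85.394}
scene {'fovy': 43.1235, 'cx': 264.41, 'cy': 195.846, 'R': [[-0.5004, 0.8658, 0.0009], [0.7474, 0.4325, -0.5042], [-0.4369, -0.2516, -0.8636]], 't': [302.9694, -391.7191, 1719.8592]}
top {'fovy': 48.6446, 'cx': 267.9393, 'cy': 186.3754, 'R': [[-0.0055, -1.0, -0.0025], [-0.9885, 0.0058, -0.1512], [0.1512, 0.0017, -0.9885]], 't': [-41.6866, 603.0429, 1247.0872]}
```

View pics/top0.png

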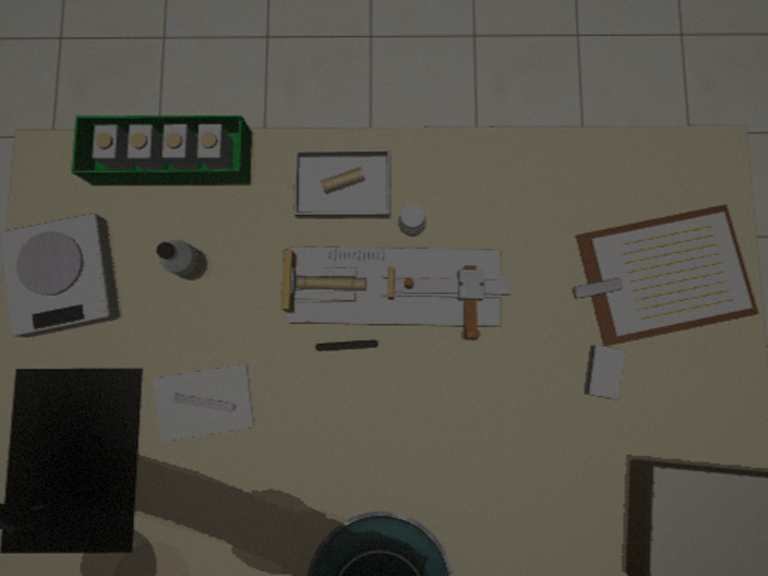

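View pics/scene0.png

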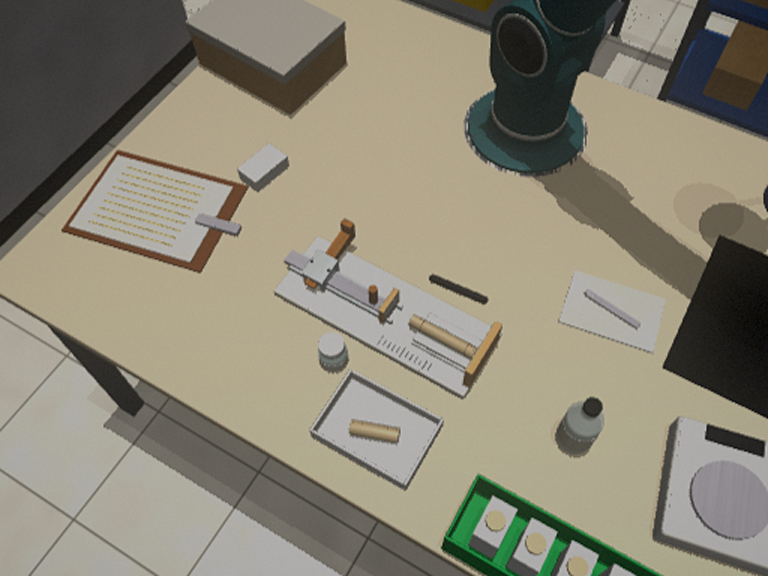

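The top view (768x576) shows the head block at about (288,280), the bone at 297–366, the jaw at (391,283), the post at (408,283), the bridge at (471,284) and the thumb block at (471,333). So the board's axes are almost parallel to the world's: +y points left in the image and +x points up. The next step is an enlarged crop of both views.

Run:
```python
import cv2,numpy as np
from cell import env
def g(n,x0,y0,w,h,s):
    im=env.get_image(n)[y0:y0+h,x0:x0+w]
    im=(255*(im/255.)**.6).astype('uint8')
    return cv2.resize(im,None,fx=s,fy=s,interpolation=cv2.INTER_CUBIC)
a=g("top",180,155,170,75,4.5)
cv2.imwrite("pics/t1.png",a)
cv2.imwrite("pics/s1.png",g("scene",175,140,170,130,4.5))
```

```text
(no output)
```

View pics/t1.png

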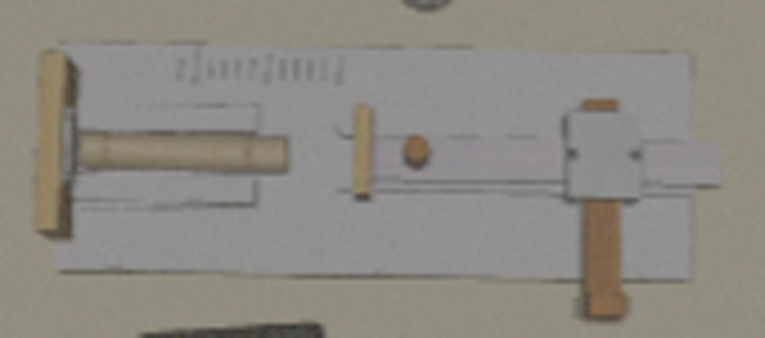

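View pics/s1.png

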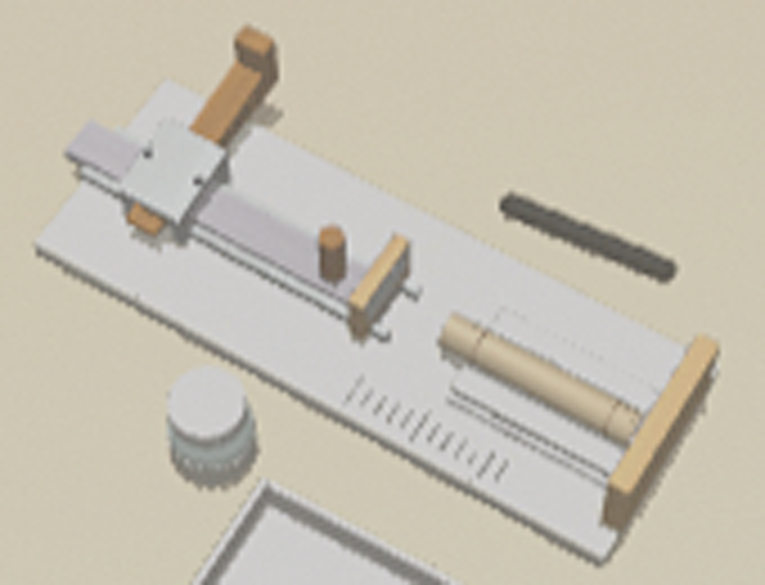

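I count four pictures so far. Top crop: slab corners at (57,43), (691,53), (690,280) and (57,270); post top (417,147); thumb top (605,305); bridge (604,154); bone ends at x≈80 and x≈287. Scene crop: slab corners at (168,82), (36,246) and (603,560); post top (332,235); thumb top (256,38). I'll fit the board pose to all of these.

```bash
cat > h.py <<'E'
from cell import env
import numpy as np
def proj(n,X):
    c=env.get_calibration(n);f=192/np.tan(np.radians(c["fovy"]/2))
    p=np.asarray(c["R"])@np.asarray(X)+np.asarray(c["t"]);return np.array([c["cx"]+f*p[0]/p[2],c["cy"]+f*p[1]/p[2]])
def world(q,P):
    c,s=np.cos(q[2]),np.sin(q[2]);return np.array([q[0]+c*P[0]-s*P[1],q[1]+s*P[0]+c*P[1],P[2]])
E
python3 - <<'E'
from h import *
from scipy.optimize import least_squares
T=lambda u,v:np.array([u/4.5+180-.4,v/4.5+155-.4]);S=lambda u,v:np.array([u/4.5+175-.4,v/4.5+140-.4])
# q = x,y,th,bar,wedge,bone far y
pts=[("top",T(57,43),lambda q:(80,165,18)),("top",T(691,53),lambda q:(80,-275,18)),("top",T(690,280),lambda q:(-80,-275,18)),("top",T(57,270),lambda q:(-80,165,18)),
("scene",S(168,82),lambda q:(-80,-275,18)),("scene",S(36,246),lambda q:(80,-275,18)),("scene",S(603,560),lambda q:(80,165,18)),
("top",T(604,154),lambda q:(0,-210,59)),("scene",S(178,168),lambda q:(0,-210,59)),
("top",T(417,147),lambda q:(0,-127+q[3],78)),("scene",S(332,235),lambda q:(0,-127+q[3],78)),
("top",T(605,305),lambda q:(-113+q[4],-210,88)),("scene",S(256,38),lambda q:(-113+q[4],-210,88)),
("top",T(80,150),lambda q:(0,q[5],36)),("top",T(287,154),lambda q:(0,q[5]-140,36))]
f=lambda q:np.concatenate([proj(n,world(q,P(q)))-p for n,p,P in pts])
r=least_squares(f,[600,0,0,0,0,130],loss="soft_l1");q=r.x
print(np.round(q,3));print(np.round(f(q).reshape(-1,2),1).tolist())
np.save("q.npy",q)
for k,P in dict(head=(0,150,36),post=(0,-127+q[3],78),thumb=(-113+q[4],-210,88),bridge=(0,-210,57),jaw=(0,-85+q[3],36)).items():print(k,np.round(world(q,P),1))
from scipy.spatial.transform import Rotation as Ro
print(Ro.from_rotvec(env.get_obs()["orientation"]).as_matrix().round(3))
E
```

```text
[ 5.97312e+02  2.75330e+01 -2.10000e-02  4.07380e+01  1.14980e+01
  1.43255e+02]
[[0.4, -0.6], [-0.2, -0.7], [0.4, -0.1], [-1.8, -0.1], [0.3, -1.3], [-0.2, -0.6], [1.4, -0.0], [-0.2, -0.1], [-0.3, -0.2], [0.2, -0.1], [0.2, 0.1], [0.6, -0.6], [0.3, -0.6], [0.2, 0.1], [-0.2, -0.1]]
head [600.5 177.5  36. ]
post [595.5 -58.7  78. ]
thumb [ 491.4 -180.3   88. ]
bridge [ 592.9 -182.4   57. ]
jaw [596.4 -16.7  36. ]
[[-0.    -0.94   0.34 ]
 [-0.001  0.34   0.94 ]
 [-1.    -0.    -0.001]]
```

Residuals are about 1 px or less. The fit puts the bar at about 41 mm, so there are about 54 mm to go. I'll move to behind the post at 250 mm height with the fingers shut and the jaw axis along board y.

Call:
move_arm --pt "0 0 -50 -43 -0.1" --pt "0 0 -100 -86 -0.2" --pt "0 0 -150 -130 -0.326" --pt "0 0 -200 -174 -0.326" --pt "0 0 -250 -218 -0.326" --pt "0 0 -300 -261 -0.326" --pt "0 0 -350 -305 -0.326" --pt "0 0 -400 -349 -0.326" --pt "0 0 -450 -392 -0.326" --pt "0 0 -500 -436 -0.326" --pt "0 0 -550 -480 -0.326" --pt "0 0 -594 -518 -0.326"

```text
clock: 1.4
eef_pos: [504.3, 61.3, 250.5]
orientation: [-1.194, 1.218, 1.194]
force: [0.0, 1.1, 0.3]
gripper_width: 0.1
```

Call:
move_arm --pt "0 0 0 0 0" --pt "0 0 0 0 0" --pt "0 0 0 0 0" --pt "0 0 0 0 0"

```text
clock: 1.8
eef_pos: [503.3, 64.3, 250.3]
orientation: [-1.195, 1.218, 1.195]
force: [-0.4, 0.7, -0.8]
gripper_width: -0.2
```

Call:
move_arm --pt "0 0 -24 -41 0" --pt "0 0 -48 -82 0" --pt "0 0 -71 -124 0" --pt "0 0 -95 -165 0" --pt "0 0 -95 -165 0" --pt "0 0 -95 -165 0" --pt "0 40 -95 -165 0" --pt "0 80 -95 -165 0" --pt "0 100 -95 -165 0" --pt "0 100 -95 -165 0"

```text
clock: 2.8
eef_pos: [593.7, -101.3, 147.9]
orientation: [-1.193, 1.22, 1.199]
force: [-0.7, 0.7, 0.5]
gripper_width: -0.0
```

Run:
```python
from h import *
import cv2
from scipy.spatial.transform import Rotation as Ro
o=env.get_obs();print(Ro.from_rotvec(o["orientation"]).as_matrix().round(3),o["eef_pos"],o["force"])
im=env.get_image("wrist");im=(255*(im/255.)**.6).astype('uint8')
q=np.load("q.npy")
for P in [(0,-127+q[3],78),(-113+q[4],-210,88),(0,-210,57)]:
    X=world(q,P);u=proj("wrist",X);print(P,u.round(1));cv2.circle(im,tuple(int(a) for a in u),4,(0,0,255),1)
cv2.imwrite("pics/w1.png",im)
```

```text
[[-0.004 -1.     0.018]
 [ 0.001  0.018  1.   ]
 [-1.     0.004  0.001]] [ 593.72171296 -101.3200004   147.90723656] [-0.67116843  0.74900435  0.46778797]
(0, np.float64(-86.26238882170122), 78) [313.6 212.6]
(np.float64(-101.50198723414614), -210, 88) [123.3  59.2]
(0, -210, 57) [155.6 203.9]
```

View pics/w1.png

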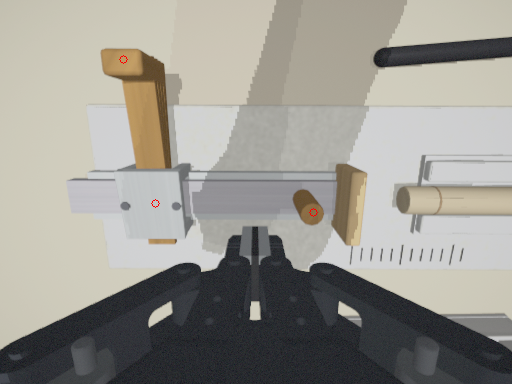

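The wrist view shows the fit's points within about 3 px: post top at (313,212), thumb at (123,59), bridge at (155,204). The fingers stand behind the post and clear of the bridge. I'll descend and approach.

Call:
move_arm --pt "0 40 0 0 0" --pt "0 80 0 0 0" --pt "0 80 0 0 0" --pt "0 80 0 5 0" --pt "0 80 0 10 0" --pt "0 80 0 14 0" --pt "0 80 0 18 0" --pt "0 80 0 21 0" --pt "0 80 0 24 0" --pt "0 80 0 27 0"

```text
clock: 3.85
eef_pos: [596.0, -76.9, 70.6]
orientation: [-1.194, 1.219, 1.193]
force: [0.8, -3.0, 0.8]
gripper_width: -0.5
```

Contact reads 3 N, which matches sliding the bar. I'll push on about 45 mm at 5 mm per row.

Call:
move_arm --pt "0 0 0 5 0" --pt "0 0 0 10 0" --pt "0 0 0 15 0" --pt "0 0 0 20 0" --pt "0 0 0 25 0" --pt "0 0 0 29 0" --pt "0 0 0 33 0" --pt "0 0 0 36 0" --pt "0 0 0 38 0" --pt "0 0 0 40 0"

```text
clock: 4.85
eef_pos: [596.7, -36.6, 70.3]
orientation: [-1.194, 1.219, 1.194]
force: [1.5, -2.7, 0.8]
gripper_width: 0.0
```

Run:
```python
from h import *
import cv2
o=env.get_obs();print(o["eef_pos"],o["force"],o["clock"])
im=env.get_image("wrist");im=(255*(im/255.)**.6).astype('uint8')
cv2.imwrite("pics/w2.png",im)
```

```text
[596.68879087 -36.63710232  70.32849986] [ 1.53112678 -2.65012279  0.80255584] 4.85
```

View pics/w2.png

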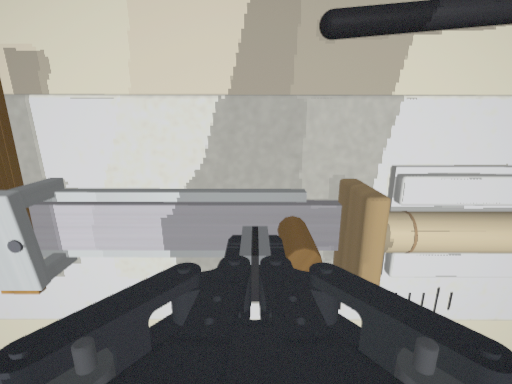

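The jaw is now at, or almost at, the bone's near end (x≈385). I'll continue in small steps and watch the force.

Call:
move_arm --pt "0 0 0 1 0" --pt "0 0 0 2 0" --pt "0 0 0 3 0" --pt "0 0 0 4 0" --pt "0 0 0 5 0" --pt "0 0 0 5 0"

```text
clock: 5.5
eef_pos: [596.8, -31.6, 70.3]
orientation: [-1.194, 1.219, 1.194]
force: [0.5, -2.0, 0.4]
gripper_width: 0.1
```

Call:
move_arm --pt "0 0 0 1 0" --pt "0 0 0 2 0" --pt "0 0 0 2.5 0" --pt "0 0 0 3 0" --pt "0 0 0 3 0"

```text
clock: 6.0
eef_pos: [596.8, -29.5, 70.3]
orientation: [-1.194, 1.22, 1.193]
force: [2.2, -6.2, -0.3]
gripper_width: -0.0
```

Call:
move_arm --pt "0 0 0 0.5 0" --pt "0 0 0 0.5 0" --pt "0 0 0 1 0" --pt "0 0 0 1 0"

```text
clock: 6.4
eef_pos: [596.8, -29.4, 70.4]
orientation: [-1.194, 1.221, 1.192]
force: [1.6, -10.5, -0.7]
gripper_width: 0.1
```

Run:
```python
from h import *
import cv2
o=env.get_obs();print(o["eef_pos"],o["force"],o["clock"])
def g(n,x0,y0,w,h,s):
    im=env.get_image(n)[y0:y0+h,x0:x0+w]
    im=(255*(im/255.)**.6).astype('uint8')
    return cv2.resize(im,(int(w*s),int(h*s)),interpolation=cv2.INTER_CUBIC)
a=g("top",180,160,90,55,8);b=g("scene",235,180,110,90,6.5)
b=cv2.resize(b[:], (720,589))
cv2.imwrite("pics/t2.png",np.vstack([a[40:400,:720],b[:,:720]])[:,:] if 0 else cv2.resize(np.vstack([a,b]),None,fx=.57,fy=.57,interpolation=cv2.INTER_AREA))
```

```text
[596.78764493 -29.37220482  70.35399672] [  1.61006578 -10.53401591  -0.66491959] 6.4
```

View pics/t2.png

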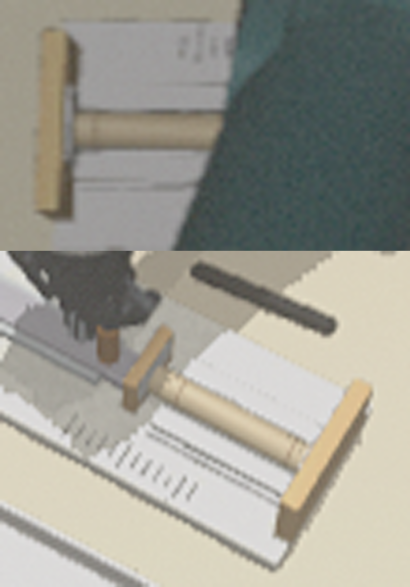

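The push rose from 6.2 to 10.5 N over 0.1 mm, so something is seated. A grey strip still shows between the bone and the head block, and the position is about 6 mm short of my estimate. I'll check that numerically, aligned with the fitted pose.

Run:
```python
from h import *
q=np.load("q.npy");k=3.731
sc=lambda P:(lambda u:((u[0]-235)*k,(u[1]-180)*k+250.8))(proj("scene",world(q,P)))
tp=lambda P:(lambda u:((u[0]-180)*4.56,(u[1]-160)*4.56))(proj("top",world(q,P)))
r=lambda t:np.round(t,1).tolist()
for b in(85,90,95):print(b,"post",r(sc((0,-127+b,78))),"jawtopmid",r(sc((0,-91+b,68))),"jaw ends",r(sc((30,-85+b,68))),r(sc((-30,-85+b,68))))
for y in(140,145,150):print(y,"far top",r(tp((0,y,36.5))),r(tp((0,y,49))),r(sc((0,y,49))))
print("block top",[r(tp((s*60,150,80))) for s in(1,-1)],[r(sc((s*60,150,80))) for s in(1,-1)],[r(tp((s*60,166,80))) for s in(1,-1)])
print("block base face",r(tp((0,150,36))),r(tp((0,150,18))))
```

```text
85 post [99.4, 321.0] jawtopmid [139.4, 348.5] jaw ends [126.0, 381.5] [165.9, 323.1]
90 post [105.0, 323.9] jawtopmid [145.0, 351.4] jaw ends [131.7, 384.5] [171.4, 326.0]
95 post [110.5, 326.8] jawtopmid [150.6, 354.4] jaw ends [137.3, 387.5] [177.0, 328.9]
140 far top [84.8, 127.9] [81.7, 125.1] [304.7, 448.2]
145 far top [77.3, 127.8] [74.2, 125.0] [310.5, 451.2]
150 far top [69.9, 127.7] [66.7, 124.9] [316.4, 454.3]
block top [[62.3, 27.2], [54.5, 209.7]] [[281.8, 499.5], [357.7, 375.1]] [[37.9, 26.9], [29.7, 209.3]]
block base face [70.0, 127.8] [74.6, 131.7]
```

The block itself sits about 3 mm nearer than the fit says, so the stop agrees with the bone being home, now pressed at 10.5 N including bar friction. I'll back off, lift, move over to the -x side of the thumb block and look from there.

Call:
move_arm --pt "0 0 0 -2 0" --pt "0 0 0 -6 0" --pt "0 0 0 -12 0" --pt "0 -40 0 -12 0" --pt "0 -80 0 -12 0" --pt "0 -110 0 -12 0" --pt "0 -110 33 -45 0" --pt "0 -110 66 -78 0" --pt "0 -110 100 -112 0" --pt "0 -110 130 -142 0" --pt "0 -110 142 -156 0" --pt "0 -110 142 -156 0"

```text
clock: 7.7
eef_pos: [449.8, -182.9, 180.6]
orientation: [-1.191, 1.221, 1.191]
force: [0.4, 0.7, 0.8]
gripper_width: 0.1
```

Run:
```python
from h import *
import cv2
o=env.get_obs();print(o["eef_pos"],o["force"],o["clock"])
def g(n,x0,y0,w,h,s):
    im=env.get_image(n)[y0:y0+h,x0:x0+w]
    im=(255*(im/255.)**.6).astype('uint8')
    return cv2.resize(im,(int(w*s),int(h*s)),interpolation=cv2.INTER_CUBIC)
a=g("top",185,160,150,48,5.3);b=g("scene",225,180,120,85,4)
w=env.get_image("wrist");w=cv2.resize((255*(w/255.)**.6).astype('uint8'),(310,232))
W=np.zeros((600,795,3),np.uint8);W[:254]=a;W[256:596,:480]=b;W[256:488,485:795]=w
cv2.imwrite("pics/m3.png",W)
q=np.load("q.npy")
for P in [(0,150,36),(60,150,80),(-60,150,80),(0,10,49),(0,-32,78),(30,10,68),(-30,10,68)]:
    u=proj("top",world(q,P));v=proj("scene",world(q,P));print(P,((u-[185,160])*5.3).round(),((v-[225,180])*4+[0,256]).round())
```

```text
[ 449.81037864 -182.91102817  180.64683556] [0.38718244 0.74416398 0.75273982] 7.7
(0, 150, 36) [ 55. 149.] [377. 482.]
(60, 150, 80) [46. 32.] [342. 523.]
(-60, 150, 80) [ 37. 244.] [423. 389.]
(0, 10, 49) [295. 149.] [208. 384.]
(0, -32, 78) [367. 142.] [159. 337.]
(30, 10, 68) [294.  92.] [187. 403.]
(-30, 10, 68) [292. 197.] [230. 340.]
```

View pics/m3.png

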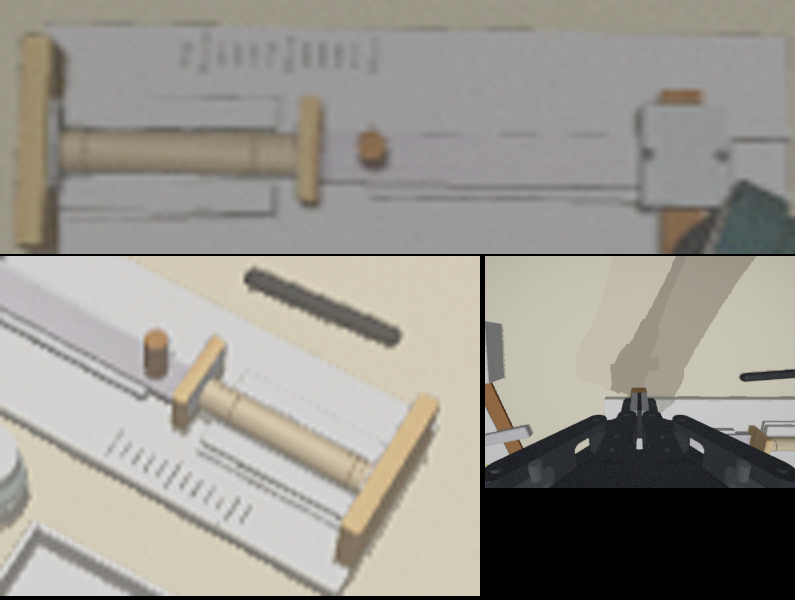

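Relative to the block, the jaw and post sit where bar = 95 ± 1 mm predicts: the image offset is +5 px for block, jaw and post alike. No gap shows at either end of the bone. In the wrist view the thumb block lies straight ahead of the fingers. I'll lower and approach.

Call:
move_arm --pt "0 40 0 0 0" --pt "0 80 0 0 0" --pt "0 108 0 0 0" --pt "0 108 0 0 0" --pt "0 108 -4 0 0" --pt "0 108 -8 0 0" --pt "0 108 -12 0 0" --pt "0 108 -16 0 0" --pt "0 108 -20 0 0" --pt "0 108 -22 0 0" --pt "0 108 -24 0 0" --pt "0 108 -24 0 0"

```text
clock: 9.05
eef_pos: [475.8, -181.2, 72.3]
orientation: [-1.194, 1.219, 1.194]
force: [0.5, 0.6, -0.3]
gripper_width: -0.0
```

Call:
move_arm --pt "0 0.3 -2 0 0" --pt "0 0.6 -4 0 0" --pt "0 0.8 -6 0 0" --pt "0 0.8 -6 0 0"

```text
clock: 9.45
eef_pos: [481.9, -181.4, 71.5]
orientation: [-1.194, 1.219, 1.194]
force: [0.4, -0.5, 0.5]
gripper_width: 0.1
```

Call:
move_arm --pt "0 0.3 -2 0 0" --pt "0 0.5 -4 0 0" --pt "0 0.5 -4 0 0"

```text
clock: 9.75
eef_pos: [485.9, -181.4, 71.0]
orientation: [-1.194, 1.219, 1.194]
force: [0.4, -0.1, -0.8]
gripper_width: -0.3
```

There is no contact force yet, although the fingers should have reached the thumb. Looking.

Run:
```python
from h import *
import cv2
o=env.get_obs();print(o["eef_pos"],o["force"],o["clock"])
def g(im,x0,y0,w,h,s):
    im=im[y0:y0+h,x0:x0+w]
    im=(255*(im/255.)**.6).astype('uint8')
    return cv2.resize(im,(int(w*s),int(h*s)),interpolation=cv2.INTER_CUBIC)
w=g(env.get_image("wrist"),106,0,300,384,1.5);s=g(env.get_image("scene"),180,125,70,90,5)
W=np.zeros((600,800,3),np.uint8);W[:576,:450]=w;W[:450,450:800]=s
cv2.imwrite("pics/m4.png",W)
q=np.load("q.npy")
for P in [(-113+q[4],-210,88),(-113+q[4],-210,38)]:
    print(P,((proj("wrist",world(q,P))-[106,0])*1.5).round(),((proj("scene",world(q,P))-[180,125])*5+[450,0]).round())
p=o["eef_pos"];print("tcp",(proj("wrist",p)-[106,0])*1.5,((proj("scene",p)-[180,125])*5+[450,0]).round())
```

```text
[ 485.88271897 -181.42934008   70.97947828] [ 0.37139427 -0.08000966 -0.76773769] 9.75
(np.float64(-101.50198723414614), -210, 88) [229. 436.] [709. 112.]
(np.float64(-101.50198723414614), -210, 38) [227. 363.] [714. 160.]
tcp [224.0870813  390.24712302] [714. 122.]
```

View pics/m4.png

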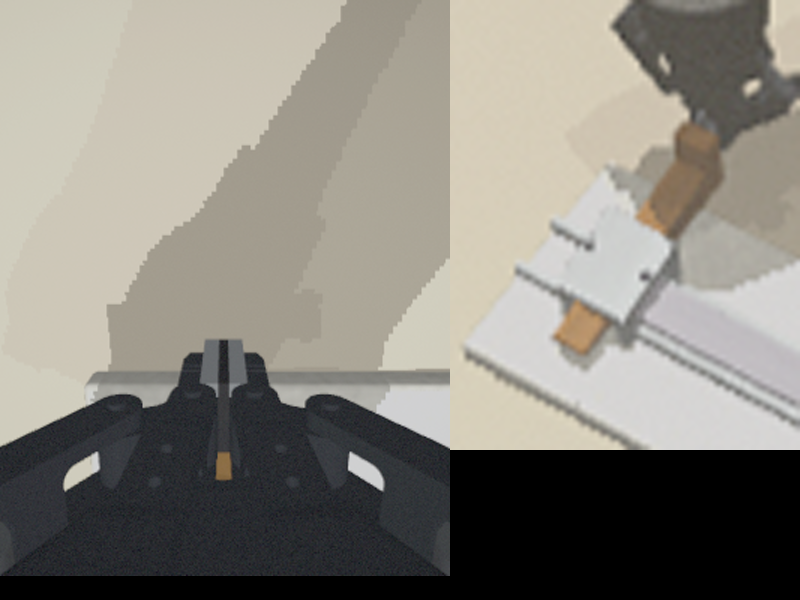

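The scene crop shows the thumb top at about (697,133), while its original position projects to (709,112). So the fingers are on it and it is already sliding freely. I'll keep going in small steps.

Call:
move_arm --pt "0 0.2 -1 0 0" --pt "0 0.3 -2 0 0" --pt "0 0.4 -3 0 0" --pt "0 0.5 -4 0 0"

```text
clock: 10.25
eef_pos: [489.5, -181.5, 70.5]
orientation: [-1.194, 1.219, 1.194]
force: [-2.8, -0.3, 3.2]
gripper_width: 0.0
```

Call:
move_arm --pt "0 0.2 -1 0 0" --pt "0 0.3 -2 0 0" --pt "0 0.4 -3 0 0" --pt "0 0.5 -4 0 0"

```text
clock: 10.65
eef_pos: [493.3, -181.7, 70.0]
orientation: [-1.193, 1.22, 1.194]
force: [-6.7, 0.0, 4.9]
gripper_width: 0.4
```

Call:
move_arm --pt "0 0 -0.5 0 0" --pt "0 0 -1 0 0" --pt "0 0 -1 0 0"

```text
clock: 10.95
eef_pos: [494.1, -181.6, 69.9]
orientation: [-1.193, 1.22, 1.195]
force: [-6.8, 0.6, 3.3]
gripper_width: -0.3
```

Call:
move_arm --pt "0 0 -0.7 0 0" --pt "0 0 -1.5 0 0" --pt "0 0 -1.5 0 0"

```text
clock: 11.25
eef_pos: [495.3, -181.7, 69.7]
orientation: [-1.193, 1.22, 1.195]
force: [-6.9, -0.0, 3.5]
gripper_width: -0.1
```

Call:
move_arm --pt "0 0.1 -0.7 0 0" --pt "0 0.2 -1.5 0 0" --pt "0 0.2 -1.5 0 0"

```text
clock: 11.55
eef_pos: [496.7, -181.7, 69.6]
orientation: [-1.192, 1.22, 1.195]
force: [-9.2, 0.1, 5.3]
gripper_width: -0.0
```

Call:
move_arm --pt "0 0.1 -0.5 0 0" --pt "0 0.1 -1 0 0" --pt "0 0.1 -1 0 0"

```text
clock: 11.85
eef_pos: [497.6, -181.7, 69.5]
orientation: [-1.192, 1.22, 1.195]
force: [-10.2, -0.2, 6.2]
gripper_width: -0.0
```

Call:
move_arm --pt "0 -0.1 -0.5 0 0" --pt "0 -0.2 -1 0 0" --pt "0 -0.2 -1 0 0"

```text
clock: 12.15
eef_pos: [498.2, -181.8, 69.5]
orientation: [-1.192, 1.221, 1.196]
force: [-11.7, 0.4, 4.1]
gripper_width: -0.1
```

Call:
move_arm --pt "0 -0.1 -0.5 0 0" --pt "0 -0.2 -1 0 0" --pt "0 -0.2 -1 0 0" --pt "0 -0.2 -1 0 0"

```text
clock: 12.55
eef_pos: [498.8, -181.7, 69.4]
orientation: [-1.191, 1.221, 1.196]
force: [-11.4, -0.3, 2.2]
gripper_width: -0.0
```

Call:
move_arm --pt "0 0 -0.5 0 0" --pt "0 0 -0.9 0 0" --pt "0 0 -0.9 0 0" --pt "0 0 -0.9 0 0"

```text
clock: 12.95
eef_pos: [499.6, -181.8, 69.4]
orientation: [-1.191, 1.222, 1.197]
force: [-13.3, -0.6, 1.1]
gripper_width: 0.1
```

Call:
move_arm --pt "0 0 -0.2 0 0" --pt "0 0 -0.3 0 0" --pt "0 0 -0.3 0 0" --pt "0 0 -0.3 0 0" --pt "0 0 -0.3 0 0"

```text
clock: 13.45
eef_pos: [499.8, -181.8, 69.3]
orientation: [-1.191, 1.222, 1.197]
force: [-13.7, -0.2, 1.8]
gripper_width: 0.2
```

Run:
```python
from h import *
for i in range(4):
    o=env.get_obs();print(o["eef_pos"].round(2),o["force"].round(2));env.get_image("top")
```

```text
[ 499.76 -181.78   69.35] [-13.67  -0.23   1.83]
[ 499.76 -181.73   69.34] [-14.3   -0.57   1.66]
[ 499.75 -181.74   69.33] [-14.55  -0.51   1.35]
[ 499.78 -181.76   69.34] [-13.41  -0.14   1.56]
```

The standing push holds steady at about 14 N. I'll back off, lift away and check.

Call:
move_arm --pt "0 0 1 0 0" --pt "0 0 4 0 0" --pt "0 0 10 0 0" --pt "0 0 20 0 0" --pt "0 -40 20 0 0" --pt "0 -80 20 0 0" --pt "0 -120 20 0 0" --pt "0 -120 60 -20 0" --pt "0 -120 95 -40 0" --pt "0 -120 95 -40 0" --pt "0 -120 95 -40 0"

```text
clock: 14.75
eef_pos: [405.4, -220.0, 190.5]
orientation: [-1.193, 1.218, 1.192]
force: [0.9, 0.8, 0.8]
gripper_width: -0.1
```

Run:
```python
from h import *
import cv2
o=env.get_obs();print(o["eef_pos"],o["force"],o["clock"])
def g(im,x0,y0,w,h,s):
    im=im[y0:y0+h,x0:x0+w]
    im=(255*(im/255.)**.6).astype('uint8')
    return cv2.resize(im,(int(w*s),int(h*s)),interpolation=cv2.INTER_CUBIC)
a=g(env.get_image("top"),185,160,150,75,5.3)[:290];b=g(env.get_image("scene"),180,125,165,145,2.1)
b2=g(env.get_image("scene"),260,180,90,68,4.5)
W=np.zeros((600,795,3),np.uint8);W[:290]=a;W[292:292+b.shape[0]-0,:b.shape[1]]=b[:308];W[292:292+b2.shape[0],360:360+b2.shape[1]]=b2[:,:435]
cv2.imwrite("pics/m5.png",W)
```

```text
[ 405.40828264 -219.98619681  190.45031338] [0.90910492 0.77178868 0.80861541] 14.75
```

View pics/m5.png

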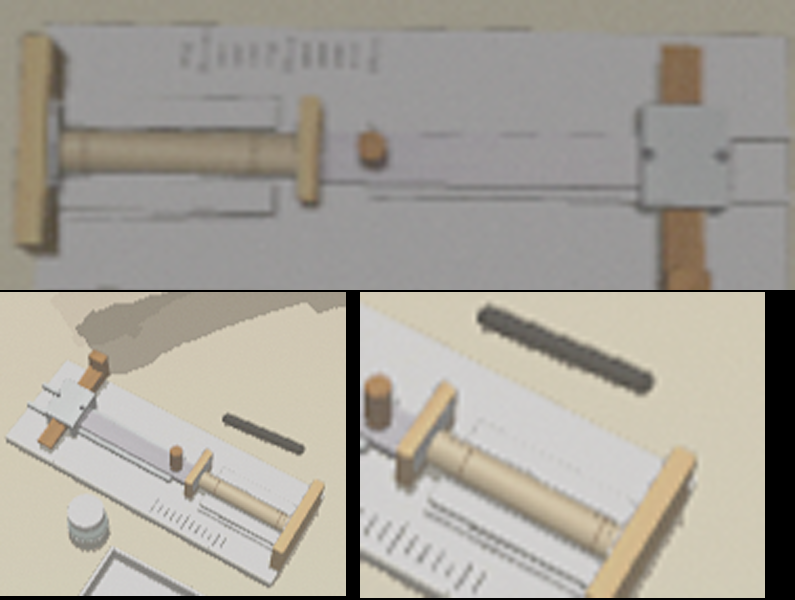

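The final picture shows the jaw (310,150), post (372,147) and bone unchanged, with both bone ends closed. The wedge is well through the bridge, and the jar, marker and tray are undisturbed. Handing in.

```bash
python3 -c "
from cell import env
print(env.hand_in(),env.get_obs()['clock'])"
```

```text
the job is handed in; nothing more can be done
the job is handed in; nothing more can be done
```

The bone is home against the head block and the wedge is jammed, and I handed the job in after about 15 s of robot time. I did not test the jam by pulling on the bar, because that could have opened a gap.

- **Bone:** I pushed the post from behind with shut fingers until the push rose sharply, from 6.2 N to 10.5 N over 0.1 mm, then backed off. In the pictures the jaw and post stand, relative to the head block, where a bar reading of about 95 ± 1 mm puts them. No gap shows at either end of the bone.
- **Wedge:** I pushed the thumb block in until a standing push of about 14 N held steady, then let go. The highest reading I took was 14.6 N.
- **Last check:** with the arm clear, jaw, post and bone had not moved, and the wedge stayed where it was left. The jar, marker and tray looked undisturbed; I did not look again at the tweezers, spray bottle or foam block.
- **Disagreements:**
  - My first board fit was about 3 mm off along y, and the bone stopped about 6 mm before it predicted. I went by the force rise and positions relative to the block instead.
  - A grey strip shows beside the head block in the top view. It was there from the start, and I took it as part of the block's face or the cradle.
  - The thumb pushed back upwards on the fingers with up to about 6 N during the wedge push. It was below 2 N at the final hold.

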